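# Load the four boards of a lamp into their test nests

## Task

Load the four boards of the lamp for testing: put the control board, the radio board, the driver strip and the round light board each into the test nest made for its outline, face up, either way round, lying flat on the nest's pads between the guides. Set them down rather than letting them drop, and leave the flux pot and the tea cup standing where they are.

Things in the scene. Friction and masses are not known exactly. Their poses are not given: they have to be found in the camera images.
- control_unit: Larger green rectangular circuit board on four brass standoffs, 56 x 78 mm; lies on the mat, the edge of the board (2 mm thick) is 8 to 10 mm above the mat, parts on top reach 13 mm. About 50 g. Pick it by the middle of its long sides, 56 mm apart. Origin: middle of the underside; x = short side, y = long side, z up.
- radio_board: Smaller blue rectangular circuit board on four brass standoffs, 40 x 62 mm; lies on the mat, the edge of the board (2 mm thick) is 8 to 10 mm above the mat, parts on top reach 13 mm. About 50 g. Pick it by the middle of its long sides, 40 mm apart. Origin: middle of the underside; x = short side, y = long side, z up.
- driver_strip: Long narrow lamp driver potted in a black tray, 24 x 92 mm, tray 9 mm high, terminals and parts on top reach 15 mm. About 45 g. Pick it by the middle of its long sides, 24 mm apart. Origin: middle of the underside; x = short side, y = long side, z up.
- lamp_disc: Round lamp board with white face and yellow light chips on an aluminium disc, 50 mm in diameter, 10 mm high (the metal 8 mm). About 40 g. Its yaw does not matter. Origin: middle of the underside, z up.
- nest_control: Test nest for the 56 x 78 mm board: grey plate 90 x 99 x 8 mm, black corner guides, largest place. Fixed, yaw within 15 degrees. Origin: underside, middle of the place; x short, y long side. Board rests on pads 10 mm up. Guides 2 mm clear of it, upright to 20.5 mm, then leaning out to 27 mm; finger gap 44 mm in mid long sides. Plate extends 14 mm more on +x; cable header (16 mm high) by +y.
- nest_radio: Test nest for the 40 x 62 mm board: grey plate 74 x 83 x 8 mm, black corner guides. Fixed, yaw within 15 degrees. Origin: underside, middle of the place; x short, y long side. Board rests on pads 10 mm up. Guides 2 mm clear of it, upright to 20.5 mm, then leaning out to 27 mm; finger gap 34 mm in mid long sides. Plate extends 14 mm more on +x; cable header (16 mm high) by +y.
- nest_driver: Test nest for the 24 x 92 mm strip: grey plate 58 x 112 x 8 mm, black guides, long narrow place. Fixed, yaw within 15 degrees. Origin: underside, middle of the place; x short, y long side. Board rests on pads 10 mm up. Guides 2 mm clear of it, upright to 15 mm, then leaning out to 22 mm; finger gap 52 mm in mid long sides. Plate extends 14 mm more on +x; cable header (16 mm high) by +y.
- nest_lamp: Test nest for the 50 mm disc: grey plate 84 x 70 x 8 mm, four black 10 mm posts at x +-19, y +-25.7 mm, 2 mm clear of the disc, upright to 14 mm, pointed to 22 mm. Fixed, yaw within 15 degrees. Origin: underside, middle of the circle. Disc rests on pads 10 mm up. Fingers go on the disc's sides at nest +x and -x (gaps of 41 mm). Plate 14 mm longer on +x, cable header (16 mm high) near +y.
- flux_pot: Small round pot with a black lid, 42 mm in diameter, 30 mm high, standing among the boards; stays where it is. Origin: middle of the underside.
- tea_cup: Cup of tea, 93 x 120 x 59 mm, white with a handle, right of the mat; stays where it is. Origin: underside.

How it is judged:
By the outcome, as a careful person would: the job done as asked, in the order asked, and still so for the second after the job is handed in, with the robot touching nothing.
It also fails if it takes over 90 s, if anything falls off the work surface, if the arm or the gripper's body presses on something with over 40 N, if the wrist force passes 120 N, or if a joint passes its speed limit or range.

## Robot

A 6-joint arm with a two-finger parallel gripper is mounted at the origin on a cart in front of the work surface, level with it; the furniture and walls round the work are solid. World frame = base frame: x ahead of the robot, y to its left, z up, the work surface at z = 0. Lengths are in mm, angles in degrees, forces in N, time in s.
With the tool pointing down it reaches from about 350 to 850 mm from the base axis. Payload 8.1 kg.
Tool frame: the origin (TCP) lies where the fingers leave the gripper's body, on its centre line; the fingertips stand 73 mm ahead of it and the grasp point (between the pads) lies 54 mm ahead of it; z points along the fingers, y is the line along which they close (so a half turn about z gives the same grasp; the last joint's range is limited). The gripper opens to 85 mm and grips with 20 to 120 N. Pads are 22 mm wide; open, the fingers measure 114 mm over their backs; the gripper's body (76 mm by 85 mm) begins 54 mm behind the grasp point. The pads swing forward as they close: fully open they stand 13 mm farther back than shut.
Start: joints at [-79.779, 7.471, 85.268, -0, 87.261, -4.893], TCP at [156.471, -579.243, 303.892] pointing down, gripper open.
Joint ranges: [-169.43, 169.43], [-51.17, 129.36], [1.28, 143.12], [-76.62, 256.62], [0, 156.53], [-152.29, 152.29]. Speed limits (degrees/s): [136.94, 136.94, 159.86, 180, 180, 180].

## Interface

Orientations are given as [roll, pitch, yaw] about the fixed x, y, z axes, in that order (R = Rz(yaw) Ry(pitch) Rx(roll)).
In Python, from bench import sense, optics, r gives the robot as it stands.
- The arm moves only by the tool servo_tool, never from a script. Its argument "plan" is a list that holds one entry, the list of rows, each a list of 5 numbers: the shift along the world's x, y, z in m, then the turn about the world's z in degrees, then the finger opening in m, from 0 to 0.0854. A call has 1 to 10 rows; each row shifts and turns the commanded pose from where the row before left it; what a row does not reach is not made up. A row lasts 1/10 s, in which the tool goes at most 50 mm and 8.59 degrees, less where a joint would pass 70% of its speed; a pose out of reach is approached as far as the arm can. A call is refused whole if a number of a shift passes 0.05 or a number of a turn 8.59, either way. A call with a gripper value outside its range is refused whole. The fingers move at their own pace and stop on an object; "force" is the grip in N (left out, the last holds). Time passes only in rows, so rows that do not move let the fingers close. It gives the time, the measured TCP pose, the force, the opening and the grip force at its end, in the units of the state.
- sense(): the state, without advancing time (a new reading comes with each control period).
- optics.snapshot(name): name is "side" or "top" or "wrist"; returns a dict with "frame" (480x640x3 uint8, blue, green, red), "fx", "fy", "cx", "cy" (pixels), "cam_to_world" (4x4, takes a point from camera to world coordinates). Camera axes: x right, y down, z forward; pixel columns grow to the right and rows downward; lengths in mm; the calibration is good to about 2 mm. A picture is of the moment at which its call begins. There is no depth.
- r.hand_in(): hands the job in; it is judged then, once.
The state is a dict: "time": time; "joint_pos": joint angles; "qd": joint speeds; "joint_efforts": joint torques, N m; "tool_pos": TCP position; "tcp_rot": TCP orientation; "ft_force": force on the tool from outside, world axes, zero at the start; "wrist_torque": the same for the moment, N m; "finger_gap": finger opening in mm; "grip_force": force on a finger pad.
Only numpy, scipy, OpenCV 4.12 (cv2) and the standard library are available. Lean on these libraries where they do the work, as an engineer would, in place of code of your own. Each camera call takes 0.05 s, during which the arm holds its last target. There are 200 camera calls.

## Working session

There is one attempt and no reset: what is moved stays moved. The work goes in short steps, Python scripts to look and compute and a tool call to move; the robot and the scene stay as the last step left them, time stands still between calls to the robot, and variables do not carry over. Pictures are saved under pics/ and viewed, at most 14 in all, crops included, and the job is handed in when it is done.

Besides the shell and the picture viewer there is one more tool, called by a JSON object that holds its "api" and its "payload", one argument or row to a line. servo_tool: Moves the arm, as the interface text tells. Its arguments: {"type":"object","properties":{"plan":{"type":"array"},"force":{"type":"number"}},"required":["plan"]}

```bash
mkdir -p pics; ls
python3 - <<'E'
from bench import sense, optics, r
import cv2
print(sense())
for n in ("top","side"):
    s=optics.snapshot(n); cv2.imwrite(f"pics/{n}0.png",s["frame"]); print(n,s["fx"],s["fy"],s["cx"],s["cy"],s["cam_to_world"])
E
```

```text
pics
{'time': 0.0, 'joint_pos': array([-7.97774525e+01,  7.51460628e+00,  8.53311516e+01,  2.40133227e-03,
        8.72627656e+01, -4.89350081e+00]), 'qd': array([ 0.02471322,  0.05065458, -0.0532527 ,  0.05296112, -0.05927454,
        0.0111002 ]), 'joint_efforts': array([-1.44336165e-03, -5.69403183e+01, -5.00551307e+01, -9.17232455e-05,
        1.49606389e-02, -6.53682105e-05]), 'tool_pos': array([ 156.4168727 , -578.80473654,  302.8316081 ]), 'tcp_rot': array([-1.79892077e+02, -1.16470999e-02,  1.51159204e+01]), 'ft_force': array([-0.18825694, -1.09578536,  0.29491611]), 'wrist_torque': array([-0.03334452,  0.09799585,  0.00477733]), 'grip_force': 0.0, 'finger_gap': 85.54810945328298}
top 581.4512472233373 581.4512472233373 319.0225484212871 235.8720328773903 [[-1.78046070e-02 -9.98822860e-01  4.51208376e-02  4.62156119e+02]
 [-9.99822507e-01  1.75080770e-02 -6.95863062e-03 -1.45629175e+02]
 [ 6.16046023e-03 -4.52367247e-02 -9.98957300e-01  1.16784814e+03]
 [ 0.00000000e+00  0.00000000e+00  0.00000000e+00  1.00000000e+00]]
side 468.3689529588011 468.3689529588011 323.388673254759 232.4875019031232 [[-9.69529068e-01 -1.43535561e-01  1.98521859e-01  3.11153417e+02]
 [-2.44843476e-01  5.41073199e-01 -8.04544260e-01  6.89394860e+02]
 [ 8.06585405e-03 -8.28635828e-01 -5.59729940e-01  6.08324184e+02]
 [ 0.00000000e+00  0.00000000e+00  0.00000000e+00  1.00000000e+00]]
```

View pics/top0.png

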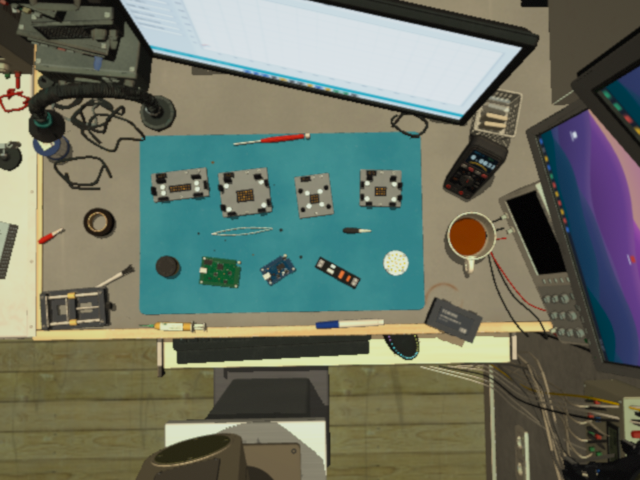

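View pics/side0.png

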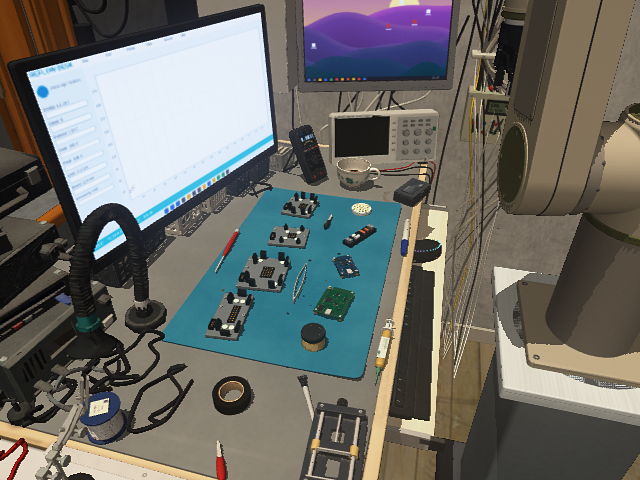

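The top view shows the nests, left to right: driver (180,185), control (245,192), radio (314,195) and lamp (381,188). The boards are control (220,271), radio (278,269), driver (338,272) and disc (396,263), with the pot at (167,267) and the cup at (470,237). The side view agrees. Next I'll segment the boards against the mat.

```bash
cat > h.py <<'E'
import cv2, numpy as np
from bench import sense, optics, r
def world(s,uv,z):
    T=np.array(s["cam_to_world"]); uv=np.atleast_2d(uv).astype(float)
    d=np.c_[(uv[:,0]-s["cx"])/s["fx"],(uv[:,1]-s["cy"])/s["fy"],np.ones(len(uv))]@T[:3,:3].T
    return T[:3,3]+d*((z-T[2,3])/d[:,2])[:,None]
def pix(s,P):
    T=np.array(s["cam_to_world"]); q=(np.atleast_2d(P)-T[:3,3])@T[:3,:3]
    return np.c_[q[:,0]/q[:,2]*s["fx"]+s["cx"],q[:,1]/q[:,2]*s["fy"]+s["cy"]]
def rects(s,z,amin,amax):
    """non-teal blobs on the mat -> world min-area rects"""
    hsv=cv2.cvtColor(s["frame"],cv2.COLOR_BGR2HSV)
    h,sa,v=cv2.split(hsv)
    teal=((h>88)&(h<101)&(sa>130)&(v>60)).astype(np.uint8)*255
    m=cv2.morphologyEx(255-teal,cv2.MORPH_OPEN,np.ones((3,3)))
    out=[]
    for c in cv2.findContours(m,cv2.RETR_EXTERNAL,cv2.CHAIN_APPROX_NONE)[0]:
        w=world(s,c[:,0],z)[:,:2].astype(np.float32)
        (x,y),(a,b),t=cv2.minAreaRect(w)
        if a<b: long=t+90
        else: long=t
        if amin<a*b<amax: out.append((round(x,1),round(y,1),round(min(a,b),1),round(max(a,b),1),round((long+90)%180-90,1),(c[:,0].mean(0)).round().tolist()))
    return out
E
python3 - <<'E'
from h import *
s=optics.snapshot("top")
f=s["frame"]
hsv=cv2.cvtColor(f,cv2.COLOR_BGR2HSV); print(hsv[220,160],hsv[300,300],hsv[240,400])
for q in rects(s,9,600,20000): print(q)
cv2.imwrite("pics/c1.png",cv2.resize(f[150:310,140:430],None,fx=2.75,fy=2.75,interpolation=cv2.INTER_CUBIC))
s=optics.snapshot("wrist");print(s["cam_to_world"],s["fx"],s["cx"],s["cy"])
E
```

```text
[ 90 139 138] [ 91 148 136] [ 91 158 131]
[[ 2.59793876e-01 -9.11991246e-01 -3.17457255e-01  2.37617897e+02]
 [-9.65662559e-01 -2.45939926e-01 -8.37220122e-02 -5.56155053e+02]
 [-1.72167134e-03  3.28307051e-01 -9.44569487e-01  3.72092049e+02]
 [ 0.00000000e+00  0.00000000e+00  0.00000000e+00  1.00000000e+00]] 357.6802512133974 323.8702641275873 243.022745289844
```

View pics/c1.png

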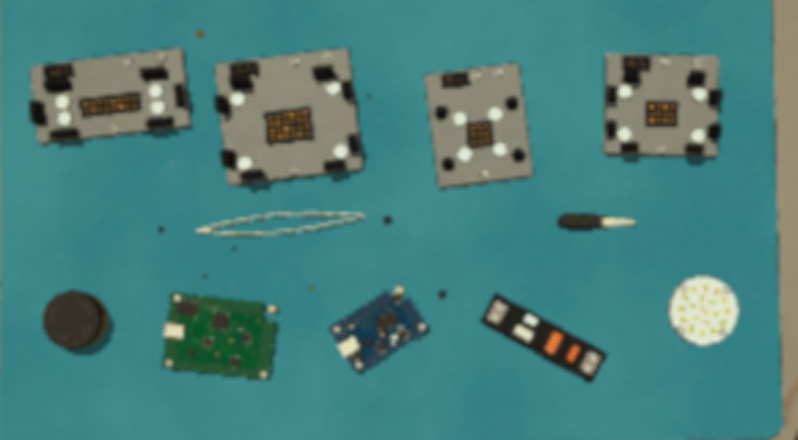

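The crop shows the lamp nest with its four posts is third, at about (314,195), and the radio nest is rightmost. All the cable headers are at upper left, so nest +x ≈ world +x and nest +y ≈ world +y. My mask found nothing because the boards sit inside one outer contour, so I'll fix that.

```bash
sed -i 's/RETR_EXTERNAL/RETR_LIST/; s/(h>88)&(h<101)&(sa>130)&(v>60)/(h>84)\&(h<98)\&(sa>105)\&(v>50)/' h.py
python3 - <<'E'
from h import *
s=optics.snapshot("top")
for q in rects(s,8,900,20000): print(q)
E
```

```text
(328.7, -717.2, 28.0, 151.1, 14.9, [603.0, 326.0])
(441.1, -188.7, 23.5, 91.1, 60.4, [337.0, 272.0])
(446.8, 46.2, 55.6, 81.3, 82.6, [219.0, 272.0])
(459.9, 148.7, 39.7, 45.8, 89.0, [167.0, 266.0])
(448.9, -68.1, 39.3, 64.3, -59.3, [277.0, 269.0])
(458.7, -305.3, 49.9, 49.9, 88.7, [395.0, 262.0])
(596.5, -144.4, 71.7, 85.6, 6.6, [313.0, 195.0])
(609.0, -277.9, 75.7, 84.7, 87.4, [380.0, 188.0])
(605.1, -5.9, 92.0, 100.7, -84.1, [244.0, 192.0])
(622.4, 124.0, 60.0, 115.3, -84.1, [180.0, 185.0])
(645.6, -627.7, 22.5, 150.0, 10.2, [553.0, 166.0])
(827.4, -132.4, 11.4, 654.3, 76.4, [306.0, 81.0])
```

Sizes match the spec, so these estimates are good enough to start. First I'll go above the control board for a close look with the wrist camera.

{"api": "servo_tool", "payload": {
  "plan": [
    [[0.018,0.039,-0.006,4.2,0.0854],[0.018,0.039,-0.006,4.2,0.0854],[0.018,0.039,-0.006,4.2,0.0854],[0.018,0.039,-0.006,4.2,0.0854],[0.018,0.039,-0.006,4.2,0.0854],[0.018,0.039,-0.006,4.2,0.0854],[0.018,0.039,-0.006,4.2,0.0854],[0.018,0.039,-0.006,4.2,0.0854]]
  ]
}}

```text
time: 1.05
tool_pos: [300.8, -265.7, 255.7]
tcp_rot: [180.0, -0.0, 48.9]
ft_force: [0.2, -0.7, 0.5]
finger_gap: 85.6
grip_force: 0.0
```

{"api": "servo_tool", "payload": {
  "plan": [
    [[0.018,0.039,-0.006,4.2,0.0854],[0.018,0.039,-0.006,4.2,0.0854],[0.018,0.039,-0.006,4.2,0.0854],[0.018,0.039,-0.006,4.2,0.0854],[0.018,0.039,-0.006,4.2,0.0854],[0.018,0.039,-0.006,4.2,0.0854],[0.018,0.039,-0.006,4.2,0.0854],[0.018,0.039,-0.006,4.2,0.0854],[0,0,0,0,0.075],[0,0,0,0,0.075]]
  ]
}}

```text
time: 2.05
tool_pos: [444.2, 45.6, 207.5]
tcp_rot: [-179.9, 0.0, 82.4]
ft_force: [-0.5, 0.6, 0.6]
finger_gap: 74.8
grip_force: 0.0
```

```bash
cat > look.py <<'E'
from h import *
import sys
s=optics.snapshot("wrist"); st=sense()
print(st["time"],st["tool_pos"].round(1),st["tcp_rot"].round(2),round(st["finger_gap"],1),st["ft_force"].round(1))
for q in rects(s,float(sys.argv[2]),800,20000): print(q)
f=s["frame"].copy()
cv2.imwrite(f"pics/{sys.argv[1]}.png",f)
E
python3 look.py w1 9
```

```text
2.1 [444.2  44.7 207.7] [-1.7996e+02  3.0000e-02  8.2340e+01] 75.0 [-0.1 -0.5 -0.1]
(450.1, -66.2, 41.1, 64.4, -59.3, [349.0, 351.0])
(526.4, 4.6, 9.9, 96.8, -85.6, [432.0, 266.0])
(604.6, -8.7, 92.7, 113.4, -84.1, [530.0, 266.0])
(446.5, 47.2, 54.8, 77.8, 82.4, [328.0, 230.0])
(460.7, 150.4, 42.8, 42.9, 82.4, [329.0, 87.0])
(621.1, 124.3, 63.1, 115.4, -84.4, [564.0, 86.0])
```

View pics/w1.png

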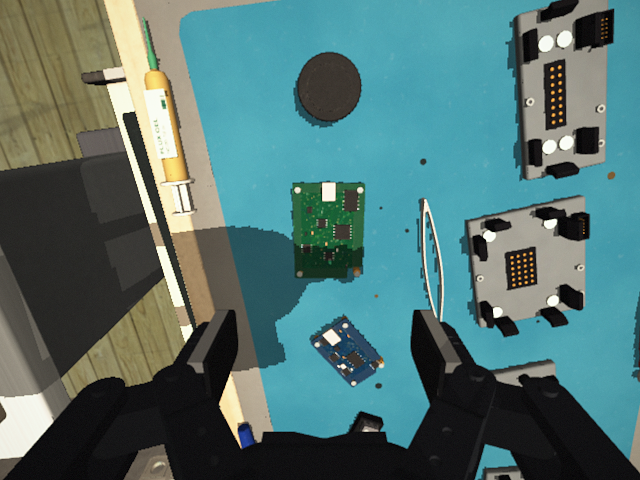

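The wrist view shows the control board at (328,230), pot (329,87), radio board (349,351), and the control and driver nests at the right. It agrees with the top view within 2 mm, so I'll descend.

{"api": "servo_tool", "payload": {
  "plan": [
    [[0.0025,0.002,-0.035,0,0.07],[0,0,-0.035,0,0.07],[0,0,-0.035,0,0.07],[0,0,-0.02,0,0.07],[0,0,-0.01,0,0.07],[0,0,0,0,0.07],[0,0,0,0,0.07]]
  ],
  "force": 25
}}

```text
time: 2.8
tool_pos: [447.8, 46.1, 74.1]
tcp_rot: [179.9, -0.0, 82.2]
ft_force: [-0.7, -0.1, 0.4]
finger_gap: 70.1
grip_force: 0.0
```

{"api": "servo_tool", "payload": {
  "plan": [
    [[0,0,0,0,0.04],[0,0,0,0,0.04],[0,0,0,0,0.04],[0,0,0,0,0.04],[0,0,0,0,0.04]]
  ]
}}

```text
time: 3.3
tool_pos: [448.3, 46.6, 74.8]
tcp_rot: [179.8, 0.0, 82.3]
ft_force: [-1.7, -1.4, 5.4]
finger_gap: 53.7
grip_force: 25.1
```

{"api": "servo_tool", "payload": {
  "plan": [
    [[0,0,0.02,0,0.04],[0,0,0.03,0,0.04],[0,0,0.03,0,0.04],[0,0,0,0,0.04]]
  ]
}}

```text
time: 3.7
tool_pos: [450.4, 46.8, 158.7]
tcp_rot: [179.4, -0.1, 82.3]
ft_force: [0.9, 1.1, -0.8]
finger_gap: 53.4
grip_force: 26.7
```

```bash
python3 look.py w2 90
```

```text
3.75 [449.3  46.8 156.4] [ 1.796e+02 -5.000e-02  8.232e+01] 53.7 [-0.6 -0.3 -1.2]
(420.9, -0.1, 39.3, 62.9, -59.5, [284.0, 408.0])
(474.9, 0.9, 22.5, 51.1, 64.7, [382.0, 404.0])
(558.8, 125.3, 34.6, 70.9, -84.1, [591.0, 92.0])
```

View pics/w2.png

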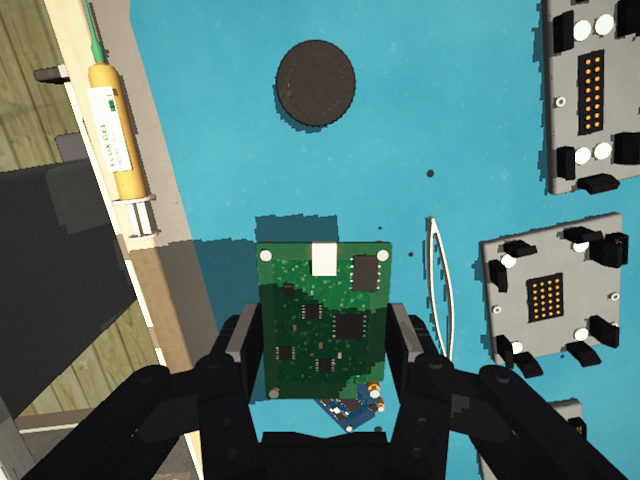

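The board is held level and roughly centred. The control nest's four white pads are at (508,261), (581,246), (518,347) and (589,332). I'll compute the nest centre and the board pose in hand.

```bash
cat >> h.py <<'E'
def held(s,lo,hi,z,amin=500):
    """biggest blob in hsv range -> centre, sides, long dir at height z"""
    hsv=cv2.cvtColor(s["frame"],cv2.COLOR_BGR2HSV)
    m=cv2.morphologyEx(cv2.inRange(hsv,np.array(lo),np.array(hi)),cv2.MORPH_CLOSE,np.ones((9,9)))
    m=cv2.morphologyEx(m,cv2.MORPH_OPEN,np.ones((5,5)))
    c=max(cv2.findContours(m,cv2.RETR_EXTERNAL,cv2.CHAIN_APPROX_NONE)[0],key=cv2.contourArea)
    w=world(s,c[:,0],z)[:,:2].astype(np.float32); (x,y),(a,b),t=cv2.minAreaRect(w)
    return round(x,1),round(y,1),round(min(a,b),1),round(max(a,b),1),round(((t+90 if a<b else t)+90)%180-90,1),c[:,0].min(0),c[:,0].max(0)
E
python3 - <<'E'
from h import *
s=optics.snapshot("wrist"); st=sense(); print(st["tool_pos"])
p=[(508,261),(581,246),(518,347),(589,332)]
w=world(s,p,10); print(w.round(1),w.mean(0)); 
for a,b in((0,1),(2,3),(2,0),(3,1)): d=w[b]-w[a]; print(np.hypot(*d[:2]),np.degrees(np.arctan2(d[1],d[0])))
print(world(s,[(545,298)],9))
print(held(s,(40,60,20),(85,255,255),st["tool_pos"][2]-64.5))
s=optics.snapshot("top")
w=world(s,[(140+u/2.75,150+v/2.75) for u,v in((237,100),(332,88),(244,163),(341,152))],10); print(w.round(1),w.mean(0))
E
```

```text
[448.05202103  46.78588067 154.49097717]
[[568.   28.7  10. ]
 [614.3  32.8  10. ]
 [577.2 -39.1  10. ]
 [626.3 -33.5  10. ]] [596.44691058  -2.78641596  10.        ]
46.48060140131349 5.0191651834153985
49.34498489134613 6.531635329682385
68.48134379647213 97.76246119567857
67.3793764235088 100.23455902102286
[[594.3878631   -2.68630581   9.        ]]
(448.8, 46.8, 54.9, 77.9, 82.3, array([256, 242], dtype=int32), array([391, 398], dtype=int32))
[[616.8  30.1  10. ]
 [624.4 -39.   10. ]
 [570.7  25.5  10. ]
 [577.5 -44.9  10. ]] [597.3521077   -7.07072399  10.        ]
```

{"api": "servo_tool", "payload": {
  "plan": [
    [[0.03,-0.027,0.006,2.7,0.04],[0.03,-0.028,0,2.7,0.04],[0.03,-0.028,0,2.7,0.04],[0.03,-0.028,0,2.7,0.04],[0.03,-0.027,0,2.8,0.04],[0,0,0,0,0.04],[0,0,0,0,0.04]]
  ]
}}

```text
time: 4.55
tool_pos: [596.2, -91.6, 156.6]
tcp_rot: [-179.8, -0.1, 95.8]
ft_force: [-0.0, 0.3, -0.9]
finger_gap: 53.4
grip_force: 26.7
```

```bash
python3 look.py w3 8
```

```text
4.6 [595.8 -90.9 157. ] [-1.7981e+02 -8.0000e-02  9.5860e+01] 53.4 [-0.  -0.2 -0.7]
(606.5, -206.4, 86.7, 117.8, 6.0, [325.0, 401.0])
(442.5, -186.5, 24.7, 103.2, 60.6, [104.0, 355.0])
(451.0, -66.3, 44.2, 64.1, -58.7, [97.0, 197.0])
(604.4, -4.4, 91.2, 106.3, -84.0, [356.0, 107.0])
(529.3, -5.6, 16.2, 104.3, -85.3, [224.0, 95.0])
```

View pics/w3.png

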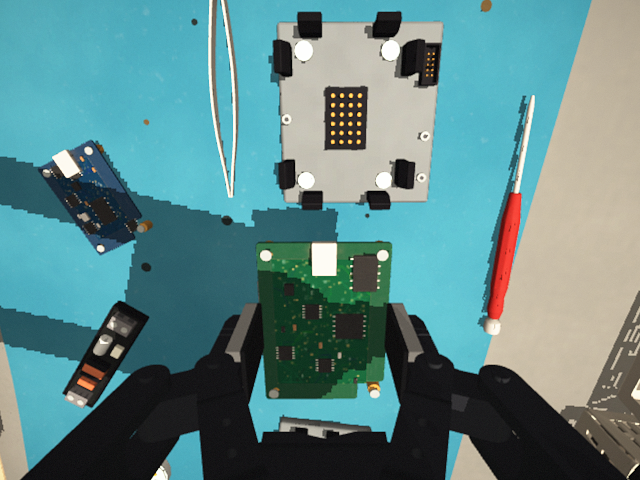

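The nest is fully visible ahead of the held board. Its pads are at (304,50), (391,49), (306,180) and (384,180), with the pin block at (346,118).

```bash
cat > nest.py <<'E'
from h import *
def nest(s,p):
    w=world(s,p,10); print("pads",w[:,:2].round(1).tolist(),"mean",w.mean(0)[:2].round(1))
    for a,b in((0,1),(2,3),(2,0),(3,1)): d=w[b]-w[a]; print(round(np.hypot(*d[:2]),1),round(np.degrees(np.arctan2(d[1],d[0])),1))
E
python3 - <<'E'
from nest import *
s=optics.snapshot("wrist"); st=sense(); print(st["tool_pos"].round(1))
nest(s,[(304,50),(391,49),(306,180),(384,180)]); print(world(s,[(346,118)],10))
print(held(s,(40,60,20),(85,255,255),st["tool_pos"][2]-64.5))
E
```

```text
[595.8 -90.5 157.5]
pads [[571.8, 28.1], [618.3, 33.3], [578.8, -41.4], [625.5, -36.6]] mean [598.6  -4.2]
46.8 6.4
47.0 5.8
69.9 95.8
70.3 95.9
[[598.48592859  -3.95785559  10.        ]]
(594.6, -89.3, 53.9, 76.4, -84.1, array([256, 242], dtype=int32), array([391, 398], dtype=int32))
```

{"api": "servo_tool", "payload": {
  "plan": [
    [[0.001,0.03,0,0,0.04],[0.001,0.03,0,0,0.04],[0,0.025,-0.015,0,0.04],[0,0,-0.015,0,0.04],[0,0,-0.015,0,0.04],[0,0,0,0,0.04],[0,0,0,0,0.04]]
  ]
}}

```text
time: 5.35
tool_pos: [598.3, -6.9, 113.3]
tcp_rot: [-179.9, -0.0, 95.9]
ft_force: [-0.3, 0.3, -0.6]
finger_gap: 53.5
grip_force: 26.7
```

```bash
python3 look.py w4 8
```

```text
5.4 [599.   -7.  114.2] [1.7999e+02 1.0000e-02 9.5860e+01] 53.2 [ 0.7  0.5 -0.2]
(607.3, -76.8, 63.1, 94.2, -5.6, [330.0, 401.0])
(452.7, -66.1, 47.9, 63.1, -58.8, [65.0, 355.0])
(529.6, 1.5, 8.3, 97.7, -85.4, [196.0, 253.0])
(529.0, 3.9, 17.2, 118.8, -85.9, [195.0, 244.0])
(624.9, 98.9, 57.3, 59.9, -84.2, [410.0, 71.0])
```

View pics/w4.png

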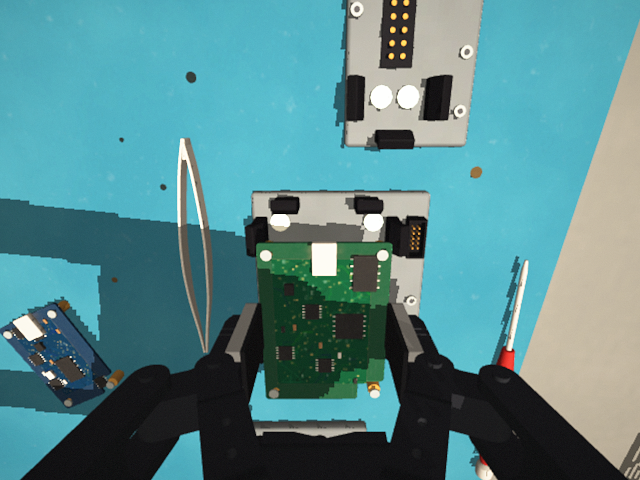

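Run:
```python
from nest import *
s=optics.snapshot("wrist"); st=sense(); print(st["tool_pos"].round(1))
w=world(s,[(280,222),(373,222)],10); print(w.round(1)); m=w.mean(0)[:2]; a=np.radians(95.9); print("centre",m-35*np.array([np.cos(a),np.sin(a)]))
for dz in (64.5,67,70): print(held(s,(40,60,20),(85,255,255),st["tool_pos"][2]-dz))
```

```text
[599.4  -7.  114.6]
[[572.7  27.1  10. ]
 [619.2  31.8  10. ]]
centre [599.54756801  -5.32972299]
(598.2, -5.5, 54.2, 76.5, -84.2, array([256, 242], dtype=int32), array([392, 398], dtype=int32))
(598.3, -7.1, 55.2, 77.9, -84.2, array([256, 242], dtype=int32), array([392, 398], dtype=int32))
(598.5, -9.0, 56.4, 79.6, -84.2, array([256, 242], dtype=int32), array([392, 398], dtype=int32))
```

{"api": "servo_tool", "payload": {
  "plan": [
    [[0.001,0.0015,-0.01,0,0.04],[0,0,-0.008,0,0.04],[0,0,-0.005,0,0.04],[0,0,-0.003,0,0.04],[0,0,-0.002,0,0.04],[0,0,0,0,0.04]]
  ]
}}

```text
time: 6.05
tool_pos: [599.8, -4.7, 85.5]
tcp_rot: [-180.0, -0.0, 95.9]
ft_force: [-0.2, -0.8, -0.7]
finger_gap: 53.9
grip_force: 26.7
```

{"api": "servo_tool", "payload": {
  "plan": [
    [[0,0,-0.001,0,0.04],[0,0,-0.001,0,0.04],[0,0,-0.001,0,0.04],[0,0,0,0,0.04]]
  ]
}}

```text
time: 6.45
tool_pos: [600.4, -4.8, 84.8]
tcp_rot: [180.0, 0.0, 95.9]
ft_force: [-7.9, 0.7, 12.8]
finger_gap: 53.4
grip_force: 27.7
```

Contact came at the expected seat height. I'll release gently and rise.

{"api": "servo_tool", "payload": {
  "plan": [
    [[-0.001,0,0,0,0.054],[0,0,0,0,0.058],[0,0,0,0,0.063],[0,0,0,0,0.068],[0,0,0,0,0.07],[0,0,0.02,0,0.07],[0,0,0.04,0,0.07],[0,-0.03,0.04,0,0.07],[0,-0.04,0.01,0,0.07],[0,0,0,0,0.07]]
  ]
}}

```text
time: 7.45
tool_pos: [600.6, -79.1, 196.6]
tcp_rot: [179.7, 0.2, 95.7]
ft_force: [-0.5, 0.9, -0.8]
finger_gap: 70.0
grip_force: 0.0
```

```bash
python3 look.py w5 9
python3 - <<'E'
from h import *
s=optics.snapshot("wrist"); print(held(s,(40,60,20),(85,255,255),20))
E
```

```text
7.5 [599.7 -76.9 194.5] [1.7985e+02 7.0000e-02 9.5740e+01] 70.0 [ 0.8  0.6 -1. ]
(596.8, -140.8, 73.0, 83.1, 6.3, [311.0, 306.0])
(451.5, -66.3, 43.5, 63.7, -58.7, [122.0, 202.0])
(604.4, -4.9, 91.2, 104.0, -84.1, [340.0, 129.0])
(529.2, 0.2, 9.9, 102.0, -85.1, [229.0, 112.0])
(528.7, 2.6, 16.0, 120.0, -88.7, [229.0, 106.0])
(599.6, -5.2, 55.2, 76.9, -84.3, array([292,  77], dtype=int32), array([379, 199], dtype=int32))
```

View pics/w5.png

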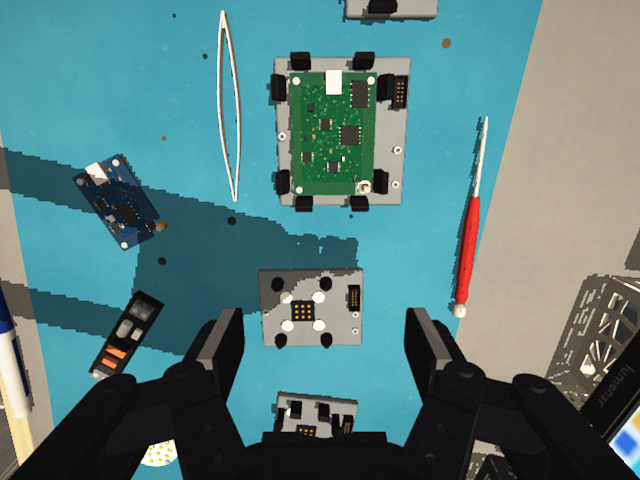

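The control board sits between the guides at (335,132). The lamp nest is at (311,306) with clear posts, and the radio board is at (122,202). I'll pick the radio board next.

{"api": "servo_tool", "payload": {
  "plan": [
    [[-0.03,0.0018,0,5,0.06],[-0.03,0.0018,0,5,0.06],[-0.03,0.0018,0,5,0.06],[-0.03,0.0018,0,5,0.06],[-0.029,0.0018,0,5,0.06],[0,0,0,0,0.06],[0,0,0,0,0.06]]
  ]
}}

```text
time: 8.25
tool_pos: [449.3, -64.8, 192.0]
tcp_rot: [-180.0, -0.1, 120.9]
ft_force: [0.5, -0.8, 0.2]
finger_gap: 60.1
grip_force: 0.0
```

```bash
python3 look.py w6 9
python3 - <<'E'
from h import *
print(sense()["tool_pos"])
E
```

```text
8.3 [450.  -65.  192.4] [-1.800e+02 -3.000e-02  1.209e+02] 60.1 [-1.  -0.2 -0.3]
(449.8, -67.6, 39.9, 61.6, -59.1, [323.0, 243.0])
(604.5, -6.6, 97.5, 104.2, -84.1, [537.0, 272.0])
(525.3, 2.4, 18.5, 120.3, -86.0, [465.0, 211.0])
(601.6, 79.8, 30.7, 62.7, -43.1, [626.0, 175.0])
[450.04779134 -65.02561162 192.4287177 ]
```

{"api": "servo_tool", "payload": {
  "plan": [
    [[0,-0.0025,-0.035,0,0.058],[0,0,-0.035,0,0.058],[0,0,-0.03,0,0.058],[0,0,-0.017,0,0.058],[0,0,0,0,0.058],[0,0,0,0,0.03],[0,0,0,0,0.03],[0,0,0,0,0.03],[0,0,0,0,0.03],[0,0,0,0,0.03]]
  ],
  "force": 25
}}

```text
time: 9.3
tool_pos: [450.6, -68.4, 76.7]
tcp_rot: [179.9, 0.1, 120.9]
ft_force: [-0.6, 0.3, 2.3]
finger_gap: 38.1
grip_force: 25.4
```

{"api": "servo_tool", "payload": {
  "plan": [
    [[0,0,0.03,0,0.03],[0,0,0.045,0,0.03],[0.019,-0.036,0.01,-4.2,0.03],[0.019,-0.036,0,-4.2,0.03],[0.019,-0.036,0,-4.2,0.03],[0.019,-0.036,0,-4.2,0.03],[0.019,-0.036,0,-4.2,0.03],[0.019,-0.036,0,-4.2,0.03],[0.019,-0.036,0,-4.2,0.03],[0.019,-0.036,0,-4.1,0.03]]
  ]
}}

```text
time: 10.3
tool_pos: [602.4, -357.8, 160.8]
tcp_rot: [-180.0, -0.0, 87.2]
ft_force: [1.0, -0.0, -0.4]
finger_gap: 38.8
grip_force: 25.6
```

{"api": "servo_tool", "payload": {
  "plan": [
    [[0,0,0,0,0.03],[0,0,0,0,0.03]]
  ]
}}

```text
time: 10.5
tool_pos: [601.7, -356.8, 159.9]
tcp_rot: [-179.9, -0.1, 87.4]
ft_force: [-0.1, 1.5, -1.0]
finger_gap: 38.7
grip_force: 25.6
```

```bash
python3 look.py w7 8
```

```text
10.55 [ 601.6 -355.9  160.3] [-1.7994e+02 -5.0000e-02  8.7430e+01] 38.7 [-0.5 -0.3 -0.9]
(461.8, -303.6, 49.6, 53.9, -2.7, [95.0, 183.0])
(608.3, -276.7, 75.9, 88.2, 87.4, [331.0, 121.0])
```

View pics/w7.png

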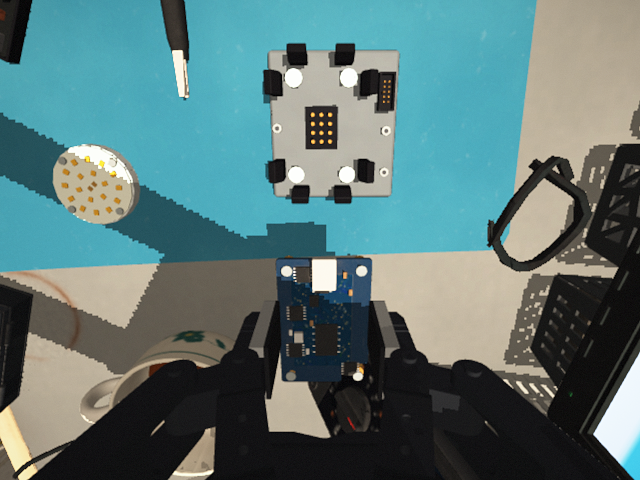

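The radio nest's pads are at (293,78), (348,77), (296,174) and (346,174). The held board is square in the fingers, centred near (324,322), and the cup lies lower left.

Run:
```python
from nest import *
s=optics.snapshot("wrist"); st=sense(); print(st["tool_pos"].round(1))
nest(s,[(293.5,78),(348,77.5),(296,174),(346.5,174)])
z=st["tool_pos"][2]-76+10
for d in (0,-3):
  w=world(s,[(276,257),(371,257),(281,382),(366,382)],z+d); print(w.mean(0).round(1),np.linalg.norm(w[1]-w[0]),np.linalg.norm(w[2]-w[0]))
```

```text
[ 601.6 -355.4  160.7]
pads [[588.6, -248.0], [619.1, -249.2], [586.2, -301.3], [616.9, -302.7]] mean [ 602.7 -275.3]
30.5 -2.2
30.7 -2.6
53.3 87.4
53.5 87.7
[ 600.7 -353.9   94.7] 38.36261629210533 61.73026874738966
[ 600.6 -355.8   91.7] 39.21737570004165 63.10568401011596
```

{"api": "servo_tool", "payload": {
  "plan": [
    [[0.0012,0.03,0,0,0.03],[0,0.03,0,0,0.03],[0,0.0203,-0.015,0,0.03],[0,0,-0.02,0,0.03],[0,0,-0.015,0,0.03],[0,0,-0.01,0,0.03],[0,0,-0.008,0,0.03],[0,0,-0.003,0,0.03],[0,0,-0.001,0,0.03],[0,0,0,0,0.03]]
  ]
}}

```text
time: 11.6
tool_pos: [603.4, -276.4, 89.4]
tcp_rot: [180.0, 0.0, 87.4]
ft_force: [-0.5, 0.6, -1.4]
finger_gap: 38.5
grip_force: 25.6
```

{"api": "servo_tool", "payload": {
  "plan": [
    [[0,0,-0.001,0,0.03],[0,0,-0.001,0,0.03],[0,0,-0.001,0,0.03],[0,0,0,0,0.03]]
  ]
}}

```text
time: 12.0
tool_pos: [603.5, -276.2, 86.8]
tcp_rot: [180.0, 0.0, 87.4]
ft_force: [-1.6, -0.1, 4.2]
finger_gap: 38.8
grip_force: 25.9
```

Seated with light contact, so I'll release.

{"api": "servo_tool", "payload": {
  "plan": [
    [[0,0,-0.0005,0,0.038],[0,0,0,0,0.042],[0,0,0,0,0.046],[0,0,0,0,0.052],[0,0,0,0,0.056],[0,0,0.02,0,0.056],[0,0,0.04,0,0.056],[-0.02,0.01,0.04,0,0.056],[-0.02,0.01,0.01,0,0.056],[0,0,0,0,0.056]]
  ]
}}

```text
time: 13.0
tool_pos: [563.1, -255.8, 198.3]
tcp_rot: [179.8, 0.1, 87.4]
ft_force: [0.2, 1.1, -0.3]
finger_gap: 55.8
grip_force: 0.0
```

```bash
python3 look.py w8 9;  python3 - <<'E'
from h import *
s=optics.snapshot("wrist"); print(held(s,(102,80,15),(125,255,255),20))
E
```

```text
13.05 [ 563.2 -255.9  196.6] [1.7989e+02 5.0000e-02 8.7420e+01] 56.2 [ 0.3  0.8 -0.6]
(461.3, -301.2, 49.4, 54.1, 50.5, [200.0, 296.0])
(443.6, -187.5, 26.1, 92.1, 60.5, [151.0, 148.0])
(596.5, -143.3, 69.0, 83.0, 6.4, [368.0, 68.0])
(602.9, -275.8, 40.0, 62.0, 87.7, array([352, 226], dtype=int32), array([408, 303], dtype=int32))
```

The radio board is seated at (602.9,-275.8), 40 x 62. Next is the driver strip.

{"api": "servo_tool", "payload": {
  "plan": [
    [[-0.024,0.0135,0,-5.4,0.045],[-0.024,0.0135,0,-5.4,0.045],[-0.024,0.0135,0,-5.4,0.045],[-0.024,0.0135,0,-5.4,0.045],[-0.024,0.0135,0,-5.4,0.045],[0,0,0,0,0.045],[0,0,0,0,0.045]]
  ]
}}

```text
time: 13.8
tool_pos: [443.2, -188.5, 194.5]
tcp_rot: [-180.0, 0.0, 60.5]
ft_force: [0.1, 0.4, 0.8]
finger_gap: 44.9
grip_force: 0.0
```

```bash
python3 look.py w9 9
python3 - <<'E'
from h import *
print(sense()["tool_pos"])
E
```

```text
13.85 [ 443.7 -188.8  195. ] [-179.99    0.     60.49] 44.8 [-0.2 -1.   0.3]
(441.9, -186.8, 23.5, 92.1, 60.6, [323.0, 234.0])
(608.1, -280.6, 77.6, 98.8, 87.4, [578.0, 233.0])
(595.9, -142.5, 69.3, 86.5, 6.4, [498.0, 68.0])
[ 443.73680664 -188.82314366  194.95331255]
```

{"api": "servo_tool", "payload": {
  "plan": [
    [[-0.0015,0.0015,-0.035,0,0.042],[0,0,-0.035,0,0.042],[0,0,-0.03,0,0.042],[0,0,-0.019,0,0.042],[0,0,0,0,0.042],[0,0,0,0,0.015],[0,0,0,0,0.015],[0,0,0,0,0.015],[0,0,0,0,0.015],[0,0,0,0,0.015]]
  ],
  "force": 25
}}

```text
time: 14.85
tool_pos: [442.2, -187.2, 77.2]
tcp_rot: [179.9, -0.0, 60.4]
ft_force: [-0.3, 0.6, 2.8]
finger_gap: 22.8
grip_force: 27.0
```

{"api": "servo_tool", "payload": {
  "plan": [
    [[0,0,0.03,0,0.015],[0,0,0.045,0,0.015],[0.023,0.025,0.01,4.4,0.015],[0.023,0.025,0,4.4,0.015],[0.023,0.025,0,4.4,0.015],[0.023,0.025,0,4.4,0.015],[0.023,0.025,0,4.4,0.015],[0.023,0.025,0,4.4,0.015],[0.023,0.025,0,4.4,0.015],[0.023,0.026,0,4.6,0.015]]
  ]
}}

```text
time: 15.85
tool_pos: [626.5, 15.2, 161.6]
tcp_rot: [180.0, 0.0, 96.0]
ft_force: [-0.1, -0.3, -0.9]
finger_gap: 22.6
grip_force: 26.8
```

{"api": "servo_tool", "payload": {
  "plan": [
    [[0,0,0,0,0.015],[0,0,0,0,0.015]]
  ]
}}

```text
time: 16.05
tool_pos: [625.8, 14.7, 161.2]
tcp_rot: [-180.0, 0.0, 95.9]
ft_force: [-0.7, 0.2, 0.0]
finger_gap: 22.6
grip_force: 26.8
```

```bash
python3 look.py w10 8
```

```text
16.1 [625.3  14.  161.1] [-1.7995e+02  1.0000e-02  9.5810e+01] 22.8 [ 0.3 -0.  -0.6]
(651.6, -102.4, 33.8, 81.9, -84.2, [346.0, 403.0])
(529.2, 4.2, 17.7, 119.4, -86.5, [178.0, 248.0])
(623.3, 114.4, 58.5, 91.9, -84.1, [339.0, 83.0])
(461.4, 135.8, 16.4, 48.8, 5.8, [43.0, 13.0])
```

View pics/w10.png

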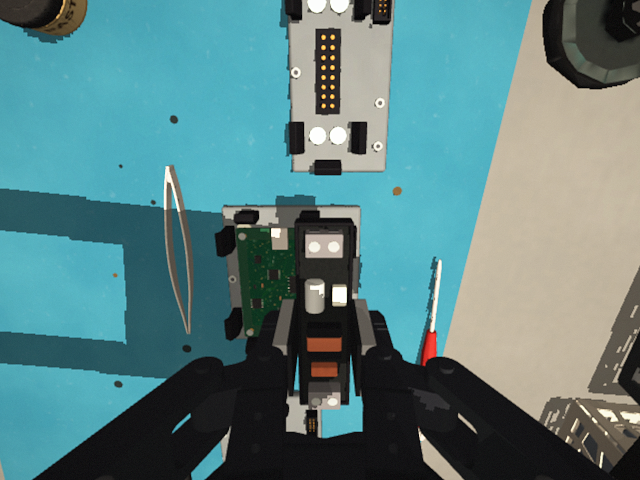

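The driver nest's pads are at (318,135), (338,135), (317,5) and (341,4), with the pin block at (327,71). The strip is held straight.

Run:
```python
from nest import *
s=optics.snapshot("wrist"); st=sense(); print(st["tool_pos"].round(1))
nest(s,[(317.5,4),(341,4),(318,135.5),(338.5,135.5)]); print(world(s,[(327.5,71)],10).round(1))
w=world(s,[(296,219),(355,219),(300,404),(350,404)],st["tool_pos"][2]-76.5+9); print(w.mean(0).round(1),np.linalg.norm(w[1]-w[0]),np.linalg.norm(w[2]-w[0]))
```

```text
[625.2  13.6 161.2]
pads [[606.9, 155.8], [619.2, 157.0], [613.5, 89.5], [625.5, 90.7]] mean [616.3 123.3]
12.4 5.7
12.1 5.8
66.7 95.7
66.7 95.4
[[615.5 124.4  10. ]]
[625.   16.4  93.7] 23.282311320027016 91.61778403451984
```

{"api": "servo_tool", "payload": {
  "plan": [
    [[-0.0025,0.03,0,0,0.015],[-0.0025,0.03,0,0,0.015],[-0.0025,0.03,0,0,0.015],[-0.0018,0.0187,-0.015,0,0.015],[0,0,-0.02,0,0.015],[0,0,-0.015,0,0.015],[0,0,-0.01,0,0.015],[0,0,-0.008,0,0.015],[0,0,-0.004,0,0.015],[0,0,0,0,0.015]]
  ]
}}

```text
time: 17.15
tool_pos: [616.5, 122.5, 89.4]
tcp_rot: [180.0, -0.0, 95.8]
ft_force: [0.2, 0.4, -0.9]
finger_gap: 22.7
grip_force: 26.8
```

{"api": "servo_tool", "payload": {
  "plan": [
    [[0,0,-0.001,0,0.015],[0,0,-0.001,0,0.015],[0,0,-0.001,0,0.015],[0,0,0,0,0.015]]
  ]
}}

```text
time: 17.55
tool_pos: [616.9, 122.6, 87.2]
tcp_rot: [179.9, 0.0, 95.8]
ft_force: [0.3, -1.1, 3.2]
finger_gap: 22.9
grip_force: 27.3
```

{"api": "servo_tool", "payload": {
  "plan": [
    [[0,0,-0.0005,0,0.022],[0,0,0,0,0.026],[0,0,0,0,0.03],[0,0,0,0,0.035],[0,0,0,0,0.04],[0,0,0.02,0,0.04],[0,0,0.04,0,0.04],[-0.015,-0.04,0.04,0,0.04],[-0.015,-0.03,0.01,0,0.06],[0,0,0,0,0.06]]
  ]
}}

```text
time: 18.55
tool_pos: [589.0, 55.7, 193.0]
tcp_rot: [179.8, 0.1, 95.7]
ft_force: [0.7, -0.6, 0.2]
finger_gap: 59.9
grip_force: 0.0
```

```bash
python3 look.py w11 9
python3 - <<'E'
import cv2; f=cv2.imread("pics/w11.png")
cv2.imwrite("pics/w11c.png",cv2.resize(f[0:300,200:600],None,fx=2,fy=2))
E
```

```text
18.6 [588.8  57.1 191.6] [1.7986e+02 2.0000e-02 9.5690e+01] 60.0 [ 0.6  1.1 -0.9]
(622.2, 124.5, 57.5, 115.4, -84.1, [382.0, 141.0])
(456.1, 149.9, 43.2, 54.3, 5.6, [133.0, 84.0])
```

View pics/w11c.png

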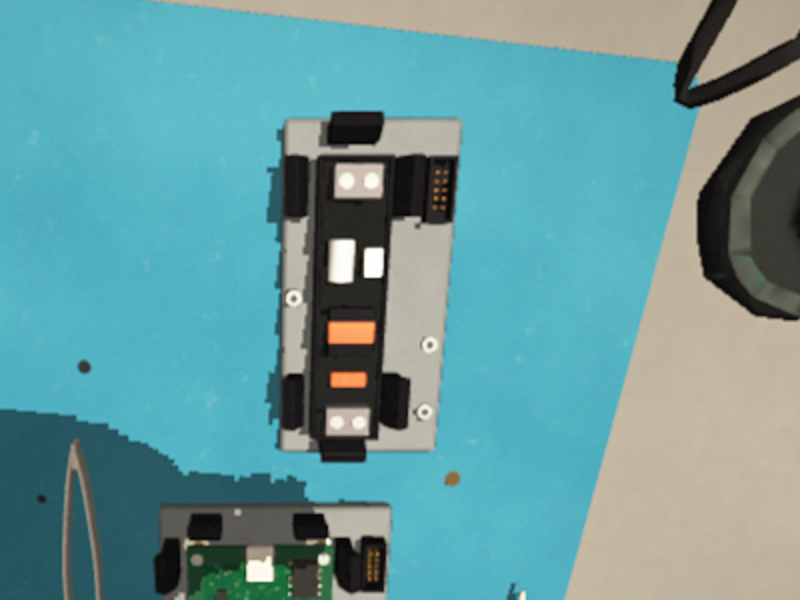

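The driver strip lies between its guides. The last one is the lamp disc.

{"api": "servo_tool", "payload": {
  "plan": [
    [[-0.014,-0.04,0,0,0.065],[-0.014,-0.04,0,0,0.065],[-0.014,-0.04,0,0,0.065],[-0.014,-0.04,0,0,0.065],[-0.014,-0.04,0,0,0.065],[-0.014,-0.04,0,0,0.065],[-0.014,-0.04,0,0,0.065],[-0.014,-0.04,0,0,0.065],[-0.016,-0.04,0,0.5,0.065],[0,0,0,0,0.065]]
  ]
}}

```text
time: 19.6
tool_pos: [459.0, -305.0, 189.3]
tcp_rot: [-179.9, 0.0, 96.1]
ft_force: [0.1, 0.2, -0.1]
finger_gap: 65.3
grip_force: 0.0
```

{"api": "servo_tool", "payload": {
  "plan": [
    [[0,0,0,0,0.065]]
  ]
}}

```text
time: 19.7
tool_pos: [460.4, -301.4, 189.1]
tcp_rot: [-180.0, -0.1, 96.2]
ft_force: [0.8, 0.2, -0.4]
finger_gap: 64.7
grip_force: 0.0
```

```bash
python3 look.py w12 8
python3 - <<'E'
from h import *
print(sense()["tool_pos"])
E
```

```text
19.75 [ 460.7 -300.6  189.2] [-1.7996e+02 -9.0000e-02  9.6290e+01] 64.7 [-0.4  0.2  0.6]
(459.3, -302.5, 49.8, 50.1, -83.8, [323.0, 242.0])
(608.8, -279.4, 79.7, 89.3, 87.4, [530.0, 228.0])
(596.0, -155.8, 45.6, 85.5, 6.1, [566.0, 41.0])
[ 460.72798857 -300.60825446  189.15430894]
```

{"api": "servo_tool", "payload": {
  "plan": [
    [[-0.001,-0.0015,-0.035,0,0.065],[0,0,-0.035,0,0.065],[0,0,-0.03,0,0.065],[0,0,-0.0145,0,0.065],[0,0,0,0,0.065],[0,0,0,0,0.035],[0,0,0,0,0.035],[0,0,0,0,0.035],[0,0,0,0,0.035],[0,0,0,0,0.035]]
  ],
  "force": 25
}}

```text
time: 20.75
tool_pos: [461.7, -304.1, 79.7]
tcp_rot: [179.8, 0.2, 96.3]
ft_force: [-2.2, 3.6, 12.2]
finger_gap: 35.0
grip_force: 6.2
```

The disc slipped out: the fingers rode over its rim because the tips were too high. I'll open, rise and look.

{"api": "servo_tool", "payload": {
  "plan": [
    [[0,0,0.005,0,0.05],[0,0,0.02,0,0.065],[0,0,0.04,0,0.065],[0,0,0.04,0,0.065],[0,0,0.01,0,0.065],[0,0,0,0,0.065],[0,0,0,0,0.065]]
  ]
}}

```text
time: 21.45
tool_pos: [459.5, -302.9, 190.5]
tcp_rot: [180.0, 0.0, 96.3]
ft_force: [-0.8, 0.3, -0.6]
finger_gap: 64.9
grip_force: 0.0
```

```bash
python3 look.py w13 8
python3 - <<'E'
from h import *
print(sense()["tool_pos"])
E
```

```text
21.5 [ 459.  -302.4  189.3] [-1.7993e+02 -7.0000e-02  9.6310e+01] 65.0 [-1.  -0.2 -0.3]
(461.3, -303.2, 49.5, 51.3, -67.8, [327.0, 240.0])
(608.8, -279.4, 79.7, 89.2, 87.4, [531.0, 226.0])
(596.1, -156.2, 44.6, 85.5, 6.3, [567.0, 40.0])
[ 458.97731454 -302.44896854  189.34628233]
```

View pics/w13.png

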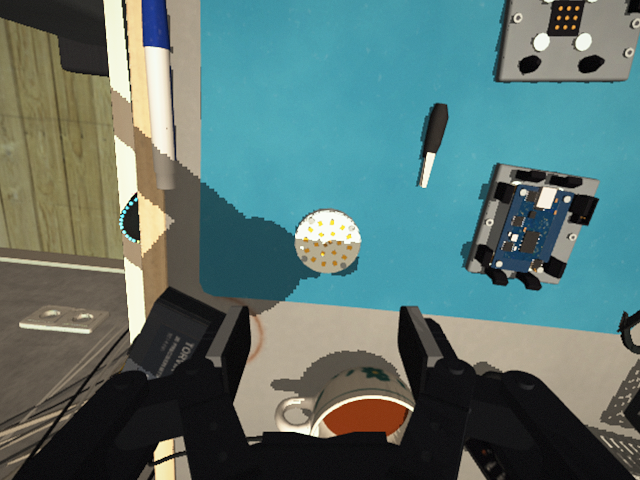

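The disc lies flat at (327,240), unharmed. I'll retry about 4 mm lower, with a narrower opening so the pads swing down less.

{"api": "servo_tool", "payload": {
  "plan": [
    [[0.002,-0.0005,-0.035,0,0.06],[0,0,-0.035,0,0.06],[0,0,-0.03,0,0.06],[0,0,-0.014,0,0.06],[0,0,-0.0045,0,0.06],[0,0,0,0,0.06],[0,0,0,0,0.06]]
  ]
}}

```text
time: 22.2
tool_pos: [462.4, -304.1, 73.5]
tcp_rot: [179.9, 0.1, 96.3]
ft_force: [0.9, -0.5, 0.4]
finger_gap: 60.0
grip_force: 0.0
```

{"api": "servo_tool", "payload": {
  "plan": [
    [[0,0,0,0,0.052],[0,0,0,0,0.046],[0,0,0,0,0.044],[0,0,0,0,0.044]]
  ]
}}

```text
time: 22.6
tool_pos: [462.6, -304.2, 74.1]
tcp_rot: [179.9, 0.1, 96.3]
ft_force: [-1.4, 0.6, 6.2]
finger_gap: 48.5
grip_force: 24.8
```

{"api": "servo_tool", "payload": {
  "plan": [
    [[0,0,0.02,0,0.044],[0,0,0.035,0,0.044],[0,0,0.03,0,0.044],[0.027,0.015,0,0,0.044],[0.027,0.015,0,0,0.044],[0.027,0.015,0,0,0.044],[0.027,0.015,0,0,0.044],[0.028,0.015,0,0,0.044],[0,0,0,0,0.044],[0,0,0,0,0.044]]
  ]
}}

```text
time: 23.6
tool_pos: [598.1, -228.1, 157.6]
tcp_rot: [180.0, 0.0, 96.4]
ft_force: [-0.9, 0.3, -0.7]
finger_gap: 48.0
grip_force: 26.0
```

```bash
python3 look.py w14 8
```

```text
23.65 [ 597.4 -228.5  157.5] [1.800e+02 3.000e-02 9.634e+01] 47.6 [-0.7 -0.1 -0.6]
(612.4, -324.3, 56.5, 106.2, -0.7, [324.0, 383.0])
(596.9, -143.1, 68.7, 83.2, 6.3, [339.0, 115.0])
```

View pics/w14.png

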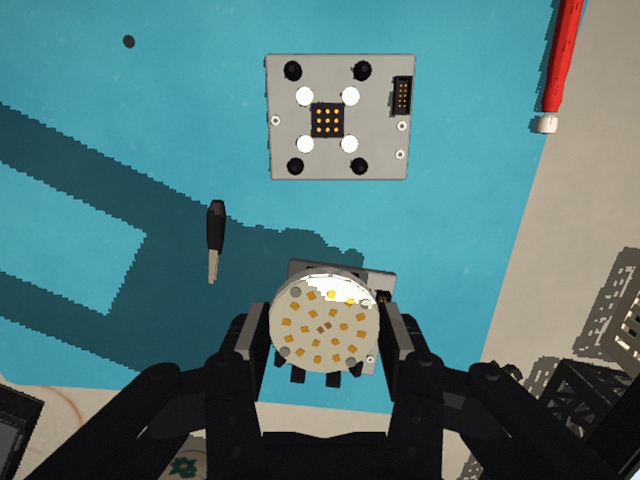

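The lamp nest's pads are at (304,96), (350,96), (305,144) and (350,144). The disc is held level at (324,323).

Run:
```python
from nest import *
s=optics.snapshot("wrist"); st=sense(); print(st["tool_pos"].round(1))
nest(s,[(304.5,96),(350.5,96),(305,144),(349.5,144)]); print(world(s,[(327.5,120)],10).round(1))
z=st["tool_pos"][2]-72+9
w=world(s,[(270,322),(379,322),(324.5,278),(324.5,373)],z); print(w.round(1),w[:2].mean(0),w[2:].mean(0))
```

```text
[ 597.1 -228.8  157.4]
pads [[575.3, -132.8], [600.9, -130.0], [578.0, -158.6], [603.8, -155.8]] mean [ 589.5 -144.3]
25.8 6.3
26.0 6.3
26.0 95.9
26.0 96.4
[[ 589.5 -144.    10. ]]
[[ 573.7 -226.9   94.4]
 [ 619.5 -221.8   94.4]
 [ 594.3 -204.    94.4]
 [ 599.5 -250.3   94.4]] [ 596.59187528 -224.32347358   94.36218292] [ 596.90933936 -227.18128339   94.36218292]
```

Run:
```python
import cv2; f=cv2.imread("pics/w14.png")
for y in (310,318,326): print(y,[tuple(map(int,p)) for p in f[y,260:280:1]],'|',[tuple(map(int,p)) for p in f[y,370:392]])
print([tuple(map(int,p)) for p in f[262:290,318]]); print([tuple(map(int,p)) for p in f[364:384,318]])
```

```text
310 [(74, 80, 86), (47, 52, 54), (16, 15, 17), (11, 12, 10), (14, 12, 14), (13, 13, 15), (8, 9, 9), (8, 7, 7), (15, 15, 15), (100, 112, 117), (143, 157, 162), (132, 145, 153), (134, 159, 168), (144, 172, 182), (147, 173, 184), (145, 172, 182), (146, 174, 182), (147, 172, 184), (145, 172, 182), (145, 172, 182)] | [(144, 172, 181), (145, 171, 182), (146, 173, 183), (144, 172, 181), (147, 174, 183), (146, 175, 184), (139, 165, 174), (131, 150, 157), (79, 87, 91), (13, 11, 14), (10, 8, 11), (10, 12, 13), (11, 11, 11), (16, 15, 15), (16, 16, 18), (14, 16, 15), (26, 27, 29), (70, 75, 80), (86, 93, 99), (80, 88, 93), (81, 89, 92), (83, 89, 96)]
318 [(13, 12, 12), (15, 14, 16), (14, 14, 15), (15, 14, 15), (7, 10, 6), (11, 10, 12), (8, 9, 11), (7, 6, 4), (22, 24, 25), (122, 144, 151), (149, 175, 185), (146, 174, 183), (146, 174, 182), (146, 172, 183), (146, 173, 183), (146, 174, 183), (146, 173, 184), (146, 174, 184), (148, 173, 183), (144, 171, 182)] | [(146, 173, 183), (148, 174, 184), (146, 173, 182), (146, 173, 182), (147, 174, 182), (147, 172, 183), (144, 171, 181), (148, 177, 186), (137
[... 920 characters left out ...]
(103, 112, 118), (102, 111, 115), (100, 111, 114), (98, 109, 112), (97, 107, 111), (97, 109, 116), (220, 231, 226), (255, 255, 255), (225, 236, 231), (182, 208, 211), (245, 253, 251), (249, 253, 251), (248, 253, 251), (247, 253, 251), (247, 252, 250), (247, 252, 251), (248, 253, 251), (248, 253, 251), (249, 253, 251), (250, 254, 252), (250, 255, 253), (253, 255, 255)]
[(146, 173, 179), (145, 173, 181), (146, 174, 183), (144, 172, 181), (142, 172, 180), (143, 171, 180), (142, 171, 181), (146, 170, 171), (162, 162, 119), (174, 157, 64), (175, 158, 69), (174, 158, 69), (174, 158, 69), (174, 159, 68), (175, 160, 71), (173, 159, 71), (171, 155, 69), (172, 156, 70), (171, 153, 67), (171, 154, 67)]
```

{"api": "servo_tool", "payload": {
  "plan": [
    [[-0.0025,0.03,0,0,0.044],[-0.0025,0.03,0,0,0.044],[-0.0024,0.0245,-0.01,0,0.044],[0,0,-0.02,0,0.044],[0,0,-0.015,0,0.044],[0,0,0,0,0.044],[0,0,0,0,0.044]]
  ]
}}

```text
time: 24.4
tool_pos: [589.7, -144.8, 111.9]
tcp_rot: [-180.0, -0.0, 96.2]
ft_force: [0.3, -0.5, -0.1]
finger_gap: 48.1
grip_force: 26.0
```

```bash
python3 look.py w15 8
python3 - <<'E'
import cv2; f=cv2.imread("pics/w15.png")
cv2.imwrite("pics/w15c.png",cv2.resize(f[150:450,160:560],None,fx=2,fy=2))
E
```

```text
24.45 [ 590.3 -144.9  112.7] [1.7997e+02 2.0000e-02 9.6240e+01] 47.8 [-0.7  0.1 -1.5]
(592.1, -207.4, 68.6, 86.7, 16.5, [319.0, 390.0])
(607.4, -32.1, 44.0, 90.1, 6.2, [396.0, 54.0])
```

View pics/w15c.png

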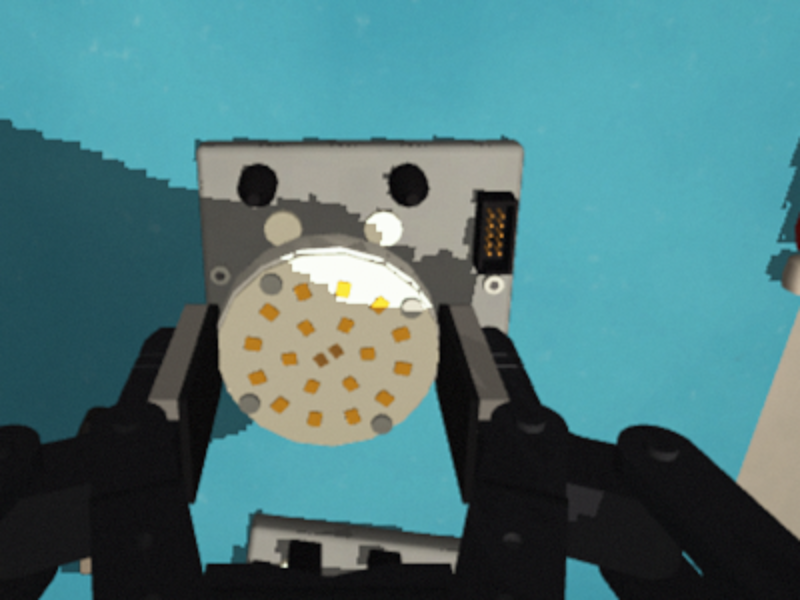

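Posts are at crop x≈258 and 408 (middle 333) and the disc's middle is at 328, so it needs about +1 mm in x. I'll check y from the pads.

Run:
```python
from nest import *
s=optics.snapshot("wrist"); st=sense(); print(st["tool_pos"].round(1))
w=world(s,[(301.5,264.5),(352,264.5)],10); m=w.mean(0)[:2]; a=np.radians(96.3); print(w.round(1),"centre",m-13*np.array([np.cos(a),np.sin(a)]))
z=st["tool_pos"][2]-72+9
for d in (0,-3):
  w=world(s,[(269,322),(379.5,322),(324.5,274),(324.5,372)],z+d); print(w[:2].mean(0).round(1),w[2:].mean(0).round(1),np.linalg.norm(w[1]-w[0]),np.linalg.norm(w[3]-w[2]))
```

```text
[ 590.6 -144.9  113.1]
[[ 576.6 -132.1   10. ]
 [ 602.6 -129.3   10. ]] centre [ 591.04907624 -143.65867135]
[ 589.3 -140.4   50.1] [ 589.6 -142.1   50.1] 46.61198411657 47.629200624382314
[ 589.5 -142.2   47.1] [ 589.8 -143.9   47.1] 47.67472424185819 48.7151329998921
```

{"api": "servo_tool", "payload": {
  "plan": [
    [[0.0012,0,-0.01,0,0.044],[0,0,-0.008,0,0.044],[0,0,-0.004,0,0.044],[0,0,-0.002,0,0.044],[0,0,-0.001,0,0.044],[0,0,0,0,0.044]]
  ]
}}

```text
time: 25.1
tool_pos: [591.4, -143.9, 87.0]
tcp_rot: [-180.0, -0.0, 96.3]
ft_force: [-0.8, -0.0, 0.2]
finger_gap: 48.2
grip_force: 26.0
```

{"api": "servo_tool", "payload": {
  "plan": [
    [[0,0,-0.001,0,0.044],[0,0,-0.001,0,0.044],[0,0,0,0,0.044]]
  ]
}}

```text
time: 25.4
tool_pos: [591.4, -143.9, 85.1]
tcp_rot: [180.0, 0.0, 96.3]
ft_force: [-0.3, 0.6, -0.2]
finger_gap: 48.1
grip_force: 26.0
```

{"api": "servo_tool", "payload": {
  "plan": [
    [[0,0,-0.001,0,0.044],[0,0,0,0,0.044]]
  ]
}}

```text
time: 25.6
tool_pos: [591.5, -144.0, 84.3]
tcp_rot: [180.0, 0.0, 96.3]
ft_force: [-0.1, -0.4, -0.0]
finger_gap: 48.0
grip_force: 26.1
```

{"api": "servo_tool", "payload": {
  "plan": [
    [[0,0,-0.001,0,0.044],[0,0,0,0,0.044]]
  ]
}}

```text
time: 25.8
tool_pos: [591.6, -144.0, 84.1]
tcp_rot: [180.0, 0.0, 96.3]
ft_force: [-4.9, 1.2, 8.8]
finger_gap: 47.9
grip_force: 27.0
```

Seated. I'll release and clear the arm.

{"api": "servo_tool", "payload": {
  "plan": [
    [[-0.0005,0,0,0,0.048],[0,0,0,0,0.051],[0,0,0,0,0.055],[0,0,0,0,0.06],[0,0,0,0,0.064],[0,0,0.02,0,0.064],[0,0,0.04,0,0.064],[0,-0.02,0.04,0,0.064],[0,-0.03,0.01,0,0.064],[0,-0.03,0,0,0.064]]
  ]
}}

```text
time: 26.8
tool_pos: [592.6, -225.2, 197.1]
tcp_rot: [179.7, 0.2, 96.4]
ft_force: [-0.3, 0.1, 1.0]
finger_gap: 64.0
grip_force: 0.0
```

```bash
python3 look.py w16 18
python3 - <<'E'
from nest import *
s=optics.snapshot("wrist"); f=s["frame"]; print(sense()["tool_pos"])
# bright warm disc face: between post area
hsv=cv2.cvtColor(f,cv2.COLOR_BGR2HSV)
print("disc",held(s,(0,0,110),(40,255,255),19))
for n,C in (("nest",(590.5,-144,10)),): print(n,pix(s,[C]))
# expected outlines: disc rim at rest (z 18) projected
print(pix(s,[(590.3+25*np.cos(t),-144+25*np.sin(t),18) for t in np.arange(0,6.28,np.pi/2)]).round())
E
```

```text
26.85 [ 591.3 -229.6  195.5] [179.82   0.27  96.22] 64.1 [-2.2 -3.2  0.5]
(608.0, -275.2, 70.8, 93.0, 87.5, [335.0, 301.0])
(596.3, -142.8, 66.1, 80.2, 6.4, [343.0, 121.0])
[ 590.90317045 -227.51493958  194.14244326]
disc (763.2, -196.2, 109.2, 272.4, -86.8, array([465,   0], dtype=int32), array([639, 377], dtype=int32))
nest [[336.54624449 117.98388281]]
[[375. 122.]
 [341.  76.]
 [298. 114.]
 [332. 157.]]
```

I've used all my picture views, so I'll check the disc numerically.

Run:
```python
from nest import *
s=optics.snapshot("wrist"); f=s["frame"][55:190,265:425]
b,g,rr=[f[...,i].astype(int) for i in range(3)]
for name,m in (("warm",((rr-b>15)&(rr>120))),("dark",(f.max(2)<45))):
    m=cv2.morphologyEx(m.astype(np.uint8)*255,cv2.MORPH_CLOSE,np.ones((5,5)))
    for c in cv2.findContours(m,cv2.RETR_EXTERNAL,cv2.CHAIN_APPROX_NONE)[0]:
        if cv2.contourArea(c)<40: continue
        p=c[:,0]+[265,55]; h=cv2.convexHull(p)[:,0]
        if name=="warm":
            for z in (20,):
                w=world(s,h,z)[:,:2].astype(np.float32); print("face",cv2.fitEllipse(w),cv2.minEnclosingCircle(w))
        else: print("dark",p.mean(0).round(),world(s,p.mean(0),15).round(1),cv2.contourArea(c))
```

```text
face ((630.3687133789062, -129.32684326171875), (6.543676376342773, 18.12849235534668), 15.897618293762207) ((630.2637939453125, -126.41001892089844), 6.192020893096924)
face ((559.0742797851562, -122.26753234863281), (7.305566310882568, 15.57655143737793), 162.93795776367188) ((559.1056518554688, -125.17916870117188), 5.441545486450195)
face ((595.2965698242188, -139.8879852294922), (86.1696548461914, 116.92909240722656), 5.035465717315674) ((596.20556640625, -142.89480590820312), 49.93017578125)
dark [364. 161.] [[ 611.1 -166.7   15. ]] 135.0
dark [309. 161.] [[ 574.2 -170.7   15. ]] 130.0
dark [400. 100.] [[ 628.9 -126.1   15. ]] 431.5
dark [307.  79.] [[ 568.4 -120.6   15. ]] 161.0
dark [366.  79.] [[ 605.4 -116.5   15. ]] 172.5
```

Run:
```python
from nest import *
s=optics.snapshot("wrist"); f=s["frame"][55:190,265:425]
h=cv2.cvtColor(f,cv2.COLOR_BGR2HSV)
m=cv2.inRange(h,(12,110,90),(35,255,255)); m[:,125:]=0   # chips
n,l,st,c=cv2.connectedComponentsWithStats(m)
p=c[1:][st[1:,4]>=4]+[265,55]; w=world(s,p,20); print(len(p)); d=w[:,:2].astype(np.float32)
(c0,r0)=cv2.minEnclosingCircle(d); print("chip ring",c0,r0)
from scipy.optimize import least_squares
# bright face edge: radial scan for luminance drop, by world circle
g=cv2.cvtColor(s["frame"],cv2.COLOR_BGR2GRAY).astype(np.float32)
for R in (22,23,24,25,26,27,28):
    a=np.radians(np.arange(0,360,15)); q=pix(s,np.c_[590+R*np.cos(a),-143.7+R*np.sin(a),np.full(len(a),20)]).astype(np.float32)
    print(R,cv2.remap(g,q[:,0].reshape(1,-1),q[:,1].reshape(1,-1),1)[0].astype(int).tolist())
```

```text
20
chip ring (590.8727416992188, -143.98780822753906) 16.513704299926758
22 [251, 251, 251, 243, 251, 251, 251, 251, 252, 181, 251, 253, 251, 252, 251, 218, 251, 251, 251, 251, 251, 114, 251, 251]
23 [251, 251, 251, 250, 251, 251, 250, 246, 225, 206, 230, 210, 248, 249, 254, 209, 253, 252, 251, 251, 251, 219, 251, 251]
24 [252, 253, 247, 250, 235, 234, 223, 214, 168, 165, 156, 85, 131, 92, 189, 178, 202, 244, 250, 251, 251, 248, 251, 252]
25 [215, 217, 206, 197, 170, 161, 167, 165, 167, 166, 168, 121, 169, 111, 106, 70, 88, 158, 185, 196, 186, 219, 248, 222]
26 [167, 164, 167, 167, 43, 165, 165, 166, 167, 131, 167, 167, 168, 170, 153, 118, 70, 165, 162, 164, 164, 48, 171, 161]
27 [167, 167, 169, 167, 7, 164, 166, 166, 166, 1, 167, 168, 167, 165, 164, 164, 15, 167, 162, 165, 165, 11, 165, 167]
28 [167, 167, 169, 169, 9, 166, 165, 167, 166, 11, 169, 166, 153, 165, 163, 164, 18, 165, 162, 167, 165, 16, 167, 168]
```

Run:
```python
from h import *
f=optics.snapshot("top")["frame"]; o=cv2.imread("pics/top0.png")
d=cv2.absdiff(f,o).max(2)
print("cup",(d[205:275,440:500]>50).sum(),"pot",(d[252:282,152:185]>50).sum())
for q in rects(optics.snapshot("top"),8,900,20000): print(q[:5])
st=sense(); print(st["time"],st["qd"].round(2),st["ft_force"].round(1))
```

```text
cup 0 pot 0
(328.7, -717.2, 28.0, 151.1, 15.1)
(459.9, 148.7, 39.7, 45.8, 89.0)
(447.6, -350.2, 77.2, 210.7, -23.6)
(605.1, -5.9, 92.3, 100.4, -84.3)
(622.4, 124.2, 60.0, 115.5, -84.1)
(648.7, -627.4, 23.1, 143.7, 10.5)
(827.4, -132.4, 11.4, 654.3, 76.4)
27.1 [ 0.51 -0.15  0.11 -0.11 -0.   -0.16] [ 0.4  1.2 -0.6]
```

The cup and pot haven't moved, all four boards are seated, and the arm is clear.

```bash
python3 -c "
from bench import r; print(r.hand_in())"
```

```text
the job is handed in; nothing more can be done
None
```

All four boards are in their nests, face up and set down gently, with the pot and cup where they were; the disc slipped from the first grasp (unharmed) and went in on the second, and I handed the job in at about 27 s.

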